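# Lay out the stripped gearbox for inspection

### The arm

A 6-joint arm with a two-finger parallel gripper is mounted at the origin on the work surface. World frame = base frame: x ahead of the robot, y to its left, z up, the work surface at z = 0. Lengths are in m, angles in rad, forces in N, time in s.
With the tool pointing down it reaches from about 0.375 to 0.9 m from the base axis. Payload 3.1 kg.
Tool frame: the origin (TCP) lies midway between the tips of the shut fingers; the grasp point (between the pads) lies 19 mm behind it; x points along the fingers, z is the direction in which the jaws open and shut, and the axes are right-handed (so a half turn about x gives the same grasp; the last joint's range is limited). The gripper opens to 85 mm and grips with 20 to 120 N. Pads are 22 mm wide; open, the fingers measure 114 mm over their backs; the gripper's body (76 mm by 85 mm) begins 54 mm behind the grasp point. The pads swing forward as they close: fully open they stand 13 mm farther back than shut.
Start: joints at [1.083, 0.527, 1.433, -0, 1.181, -0.178], TCP at [0.19, 0.595, 0.231] pointing down, gripper open.
Joint ranges: [-3.08, 3.08], [-0.75, 2.2], [0.22, 2.44], [-1.43, 4.57], [0, 2.65], [-2.85, 2.85]. Speed limits (rad/s): [2.79, 2.79, 3.14, 3.14, 3.14, 3.14].

### API

Orientations are given as a unit quaternion [x, y, z, w].
In Python, from station import status, snapshot, camera_params, ticket gives the robot as it stands.
- The arm moves only by the tool arm_command, never from a script. Its argument "series" is a list that holds one entry, the list of rows, each a list of 4 numbers: the shift along the tool's x, y, z in mm, then the turn about the tool's x in rad. A call has 1 to 10 rows; each row shifts and turns the commanded pose from where the row before left it, along the tool's axes as they then stand; what a row does not reach is not made up. A row lasts 1/10 s, in which the tool goes at most 50 mm and 8.59 degrees, less where a joint would pass 70% of its speed; a pose out of reach is approached as far as the arm can. A call is refused whole if a number of a shift passes 50 or a number of a turn 0.15, either way. A call with a gripper value outside its range is refused whole. "jaw" is the opening in per cent of the stroke, from 0 (shut) to 100 (fully open), set as the call begins (left out, the last holds). The fingers move at their own pace and stop on an object; "force" is the grip in N (left out, the last holds). Time passes only in rows, so rows that do not move let the fingers close. It gives the time, the measured TCP pose, the force and the opening at its end, in the units of the state.
- status.sense(): the state, without advancing time (a new reading comes with each control period).
- snapshot(name): name is "scene" or "top" or "wrist"; returns the picture (400x640x3 uint8, red, green, blue); there is no depth.
- camera_params(name): a dict with "fovy" (degrees; the focal length in pixels is half the picture's height over the tangent of half this angle, whatever the lens; pixels are square), "cx", "cy" (the principal point, pixels), "k1" (the pictures are not rectified: a ray, as slopes to the right and down, at radius r is drawn at 1 + k1 r^2 times it, then the intrinsics apply), "extrinsics" (4x4, takes a point from camera to world coordinates); the wrist camera has in their place "mount" (4x4, takes a point from camera to tool coordinates, whose origin is the TCP and whose axes are the tool frame's). Camera axes: x right, y down, z forward; pixel columns grow to the right and rows downward; lengths in m; the calibration is good to about 2 mm. A picture is of the moment at which its call begins: read the wrist's pose just before it. camera_params takes no time and is no camera call.
- ticket.sign_off(): hands the job in, once; it reports no verdict.
The state is a dict: "t": time; "q": joint angles; "qd": joint speeds; "tau": joint torques, N m; "tcp_pos": TCP position; "tool_rot": TCP orientation; "force": force on the tool from outside, world axes, zero at the start; "ft_torque": the same for the moment, N m; "finger_gap": opening from 0.0 (shut) to 1.0 (fully open).
Only numpy, scipy, OpenCV 4.12 (cv2) and the standard library are available. Lean on these libraries where they do the work, as an engineer would, in place of code of your own. Each camera call takes 0.05 s, during which the arm holds its last target. There are 200 camera calls.

### The job

Finish laying out the stripped gearbox for inspection: complete the tray's two rows, begun from the far end with one bearing and two gears, by setting the two loose bearings flat in the bearing's row and the loose gear, hub up, in the gears' row, each in the middle of its own square. Draw the pinion shaft up out of the green cover and stand it in the pipe pot, same end up. Set things down without dropping them, and leave the three parts already laid, the cartons, the timber and the spray cans where they are.

Things in the scene. Friction and masses are not known exactly. Their poses are not given: they have to be found in the camera images.
- tray: steel inspection tray, 336 x 236 mm, rim 20 mm high (about 22 mm with its bead) and 3 mm thick, lying on the bench and not moving; black rubber mat inside, its top 6 mm above the bench, with white lines marking six squares of 100 x 100 mm: two rows of three. Origin at the centre of its underside; x runs along the rows, away from the robot (turned at most about 0.2 rad), y to the left
- left_near (a point): point on the top of the tray's mat, at the middle of the square in the left row (tray y = +50 mm), nearest the robot of the three (tray x = -100 mm)
- left_mid (a point): point on the top of the tray's mat, at the middle of the square in the left row (tray y = +50 mm), the middle one of the three (tray x = 0 mm)
- left_far (a point): point on the top of the tray's mat, at the middle of the square in the left row (tray y = +50 mm), farthest from the robot of the three (tray x = +100 mm)
- right_near (a point): point on the top of the tray's mat, at the middle of the square in the right row (tray y = -50 mm), nearest the robot of the three (tray x = -100 mm)
- right_mid (a point): point on the top of the tray's mat, at the middle of the square in the right row (tray y = -50 mm), the middle one of the three (tray x = 0 mm)
- right_far (a point): point on the top of the tray's mat, at the middle of the square in the right row (tray y = -50 mm), farthest from the robot of the three (tray x = +100 mm)
- bearing_1: sealed ball bearing: plain steel ring 62 mm outside diameter, 30 mm bore, 20 mm thick, dark seals, 0.24 kg (varies); origin at its centre (10 mm above what it lies on), z along its axis, both faces alike; already laid flat in one of the two far squares of the tray
- bearing_2: sealed ball bearing: plain steel ring 62 mm outside diameter, 30 mm bore, 20 mm thick, dark seals, 0.24 kg (varies); origin at its centre (10 mm above what it lies on), z along its axis, both faces alike; starts lying flat on the bench to the right of the tray
- bearing_3: sealed ball bearing: plain steel ring 62 mm outside diameter, 30 mm bore, 20 mm thick, dark seals, 0.24 kg (varies); origin at its centre (10 mm above what it lies on), z along its axis, both faces alike; starts lying flat on the bench to the right of the tray
- gear_1: steel spur gear with a plain round hub: 64 mm over the teeth, toothed rim 20 mm thick, on top of it a hub 40 mm in diameter standing 15 mm higher (35 mm over all), bore 20 mm, 0.42 kg (varies); origin at the centre of its underside, z up through the hub; already laid hub up in the other far square of the tray
- gear_2: steel spur gear with a plain round hub: 64 mm over the teeth, toothed rim 20 mm thick, on top of it a hub 40 mm in diameter standing 15 mm higher (35 mm over all), bore 20 mm, 0.42 kg (varies); origin at the centre of its underside, z up through the hub; already laid hub up in the middle square of the same row as gear_1
- gear_3: steel spur gear with a plain round hub: 64 mm over the teeth, toothed rim 20 mm thick, on top of it a hub 40 mm in diameter standing 15 mm higher (35 mm over all), bore 20 mm, 0.42 kg (varies); origin at the centre of its underside, z up through the hub; starts lying hub up on the bench to the right of the tray
- cover: green cast gearbox cover, fixed, flange down on the bench at the right: a round lobe of 150 mm diameter and 75 mm height carrying a boss of 92 mm diameter whose top is 92 mm above the bench, and a larger lobe of 230 mm diameter and 75 mm height (about 80 mm with its cap) whose centre is 168 mm away, towards -y; a flange 14 mm high stands out 16 mm round both. Origin on the axis of the boss, at bench level, z up
- bore (a point): middle of the mouth of the bore in the boss's top face, 92 mm above the bench; the bore is 29 mm in diameter, vertical, 62 mm deep
- shaft: steel pinion shaft, 172 mm long, 0.85 kg (varies a little): plain journal of 24 mm diameter and 60 mm length at the bottom, then the toothed pinion of 44 mm diameter and 32 mm length, then a plain journal of 24 mm diameter and 80 mm length to the top. It starts upright and loose in the cover's bore, its pinion resting on the boss's top face. Origin at the centre of its lower end face, z along the shaft to its upper end
- shaft_top (a point): centre of the shaft's upper end face, 172 mm from the lower end; the plain 24 mm journal runs 80 mm down from here
- pot: shaft pot, loose, 1.7 kg: a vertical piece of pipe, 64 mm outside and 56 mm inside diameter, 100 mm high, on a flat square base plate 110 x 110 x 10 mm; mouth 110 mm above the bench, inner floor 10 mm above the bench. Stands to the left of the tray. Origin at the centre of its underside, z up
- can: bystander: spray can, 65 mm diameter, 200 mm tall, loose, origin at the centre of its underside, at the right, between the cartons and the cover
- cartons: bystander: two small bearing cartons in a stack, 120 x 85 x 54 mm, loose, origin at the centre of the underside, near the robot at the right
- timber: bystander: timber block 200 x 75 x 45 mm (x along its length) with two steel keys lying on it, 54 mm high in all, loose, origin at the centre of the underside, near the robot at the left
Mind the look-alikes: they are no part of the job. Of the things that look like the shaft, the smaller one is meant.

How it is judged:
By the outcome, as a careful person would: the job done as asked, in the order asked, and still so for the second after the job is handed in, with the robot touching nothing.
It also fails if it takes over 72 s, if anything falls off the work surface, if the arm or the gripper's body presses on something with over 40 N, if the wrist force passes 120 N, or if a joint passes its speed limit or range.

## Working session

There is one attempt and no reset: what is moved stays moved. The work goes in short steps, Python scripts to look and compute and a tool call to move; the robot and the scene stay as the last step left them, time stands still between calls to the robot, and variables do not carry over. Pictures are saved under pics/ and viewed, about 8 in all and at most 12, crops included, and the job is handed in when it is done.

Besides the shell and the picture viewer there is one more tool, called as name([rows], argument=value, ...), one row to a line, values as JSON. arm_command: Moves the arm, as the interface text tells. Its arguments: {"type":"object","properties":{"series":{"type":"array"},"jaw":{"type":"number"},"force":{"type":"number"}},"required":["series"]}

```bash
ls; mkdir -p pics
python3 - <<'E'
from station import status, snapshot, camera_params, ticket
import cv2,numpy as np
s=status.sense();print(s)
for n in ["scene","top","wrist"]:
    print(n,camera_params(n))
for n in ["scene","top"]:
    cv2.imwrite(f"pics/{n}0.png",snapshot(n)[:,:,::-1])
E
```

```text
pics
{'t': 0.0, 'q': array([ 1.08349819e+00,  5.28479137e-01,  1.43393454e+00,  2.84291891e-05,
        1.18138097e+00, -1.78545359e-01]), 'qd': array([ 7.71868790e-04, -6.87681374e-06, -3.96017996e-04,  1.32848512e-03,
        1.62745094e-04,  1.57265127e-04]), 'tau': array([-5.24243460e-04, -4.42352235e+01, -1.78025419e+01, -2.38353168e-04,
        8.44458584e-03,  6.65626487e-06]), 'tcp_pos': array([0.18956448, 0.59479555, 0.23031539]), 'tool_rot': array([-0.4175005 ,  0.57164193,  0.41683649,  0.57023344]), 'force': array([0.50958958, 0.34496531, 0.49018605]), 'ft_torque': array([ 0.01276711,  0.00863522, -0.01244669]), 'finger_gap': 1.0014129295846326}
scene {'fovy': 52.0191480439747, 'cx': 314.4760890462408, 'cy': 206.9113020868529, 'k1': -0.10352854849846377, 'extrinsics': array([[ 0.552071  ,  0.64350768, -0.53020323,  1.09561521],
       [ 0.8337921 , -0.42827641,  0.34838203, -0.37714537],
       [-0.00288703, -0.63441089, -0.77299062,  0.97025041],
       [ 0.        ,  0.        ,  0.        ,  1.        ]])}
top {'fovy': 57.777609348805775, 'cx': 327.43029062413774, 'cy': 198.04367394947218, 'k1': -0.055187888653020455, 'extrinsics': array([[-0.0286917 , -0.99764059,  0.06237011,  0.44229975],
       [-0.99932684,  0.02720126, -0.02461608,  0.00357884],
       [ 0.02286145, -0.0630344 , -0.99774948,  1.20915026],
       [ 0.        ,  0.        ,  0.        ,  1.        ]])}
wrist {'fovy': 62.447322143687835, 'cx': 318.25436985653823, 'cy': 202.53168842432484, 'k1': -0.01989885608480645, 'mount': array([[-5.27588986e-04, -2.63223400e-01,  9.64734763e-01,
        -1.44000982e-01],
       [ 9.31599552e-04, -9.64734608e-01, -2.63222848e-01,
         6.58536366e-02],
       [ 9.99999427e-01,  7.59872997e-04,  7.54202154e-04,
         1.16479340e-04],
       [ 0.00000000e+00,  0.00000000e+00,  0.00000000e+00,
         1.00000000e+00]])}
```

View pics/top0.png

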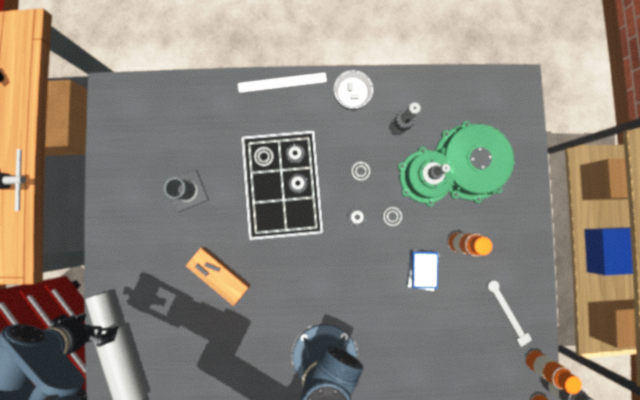

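View pics/scene0.png

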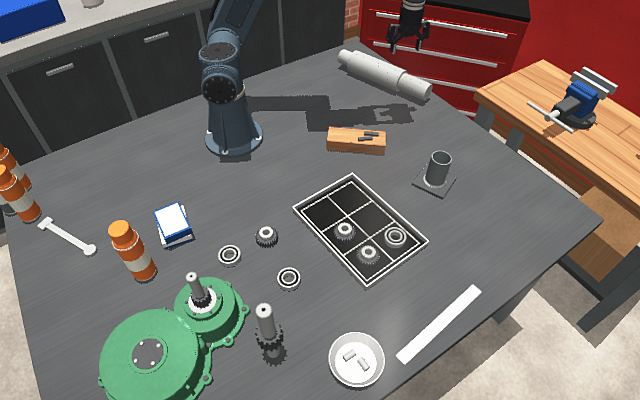

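Top view: bearing_1 is in the left-far square (264,156), with gears at right-far (295,153) and right-mid (298,183). The loose bearings are at (361,171) and (392,216), the loose gear at (357,216), the shaft in the cover at (433,172) and the pot at (180,190). The taller standing shaft at (408,117) is the decoy. Scene view agrees.

```bash
cat > h.py <<'E'
from station import status, snapshot, camera_params, ticket
import cv2,numpy as np
from scipy.spatial.transform import Rotation as Ro
def T(name,s=None):
    p=camera_params(name)
    if name!="wrist": return p,p["extrinsics"]
    s=s or status.sense(); M=np.eye(4); M[:3,:3]=Ro.from_quat(s["tool_rot"]).as_matrix(); M[:3,3]=s["tcp_pos"]
    return p,M@p["mount"]
def cal(p):
    f=200/np.tan(np.radians(p["fovy"]/2)); K=np.array([[f,0,p["cx"]],[0,f,p["cy"]],[0,0,1]]); return K,np.array([p["k1"],0,0,0,0.])
def w(name,px,z,PM=None):
    """pixels -> world points on plane z"""
    p,M=PM or T(name); K,d=cal(p)
    n=cv2.undistortPoints(np.array(px,float).reshape(-1,1,2),K,d).reshape(-1,2)
    D=np.c_[n,np.ones(len(n))]@M[:3,:3].T; o=M[:3,3]
    return o+D*((np.broadcast_to(z,len(n))-o[2])/D[:,2])[:,None]
def proj(name,P,PM=None):
    p,M=PM or T(name); K,d=cal(p); I=np.linalg.inv(M)
    return cv2.projectPoints(np.array(P,float).reshape(-1,1,3),cv2.Rodrigues(I[:3,:3])[0],I[:3,3],K,d)[0].reshape(-1,2)
def wrist(fn,k=1):
    """wrist picture saved, with its camera pose"""
    s=status.sense(); PM=T("wrist",s); im=snapshot("wrist")[:,:,::-1].copy(); cv2.imwrite("pics/"+fn,im)
    np.savez("pics/"+fn+".npz",M=PM[1]); return im,PM
def load(fn): return camera_params("wrist"),np.load("pics/"+fn+".npz")["M"]
def yaw(R): # direction of jaw axis z in the world plane
    return np.arctan2(R[1,2],R[0,2])
def go(x,y,z,yw=None):
    """shift from the measured pose in tool mm, with turn; half turn of the jaws allowed"""
    s=status.sense(); R=Ro.from_quat(s["tool_rot"]).as_matrix()
    d=R.T@(np.array([x,y,z])-s["tcp_pos"])*1000; t=0
    if yw is not None:
        t=-(yw-yaw(R)); t=(t+np.pi/2)%np.pi-np.pi/2
    print("shift",d.round(1),"turn about tool x",round(t,3),"q6",round(s["q"][5],2))
E
python3 - <<'E'
from h import *
s=status.sense();R=Ro.from_quat(s["tool_rot"]).as_matrix();print(R.round(3),yaw(R))
for n,p,z in [("b1",(264,156),.026),("g1",(295,153),.041),("g2",(298,183),.041),("bA",(361,171),.02),("bB",(392,216),.02),("g3",(357,216),.035),("potmouth",(173,187),.11),("can",(483,245),.2),("boss",(433,172),.124),("cart",(426,270),.108)]:
    print(n,w("top",[p],z).round(3))
print("tray",w("top",[(243,137),(313,131),(322,233),(250,239)],.022).round(3))
im=cv2.imread("pics/top0.png")[110:250,140:460]; cv2.imwrite("pics/top0c.png",cv2.resize(im,None,fx=2.5,fy=2.5,interpolation=cv2.INTER_CUBIC))
E
```

```text
[[-0.001 -0.953  0.304]
 [-0.002  0.304  0.953]
 [-1.     0.    -0.002]] 1.2619517370706794
b1 [[0.661 0.179 0.026]]
g1 [[0.665 0.076 0.041]]
g2 [[0.567 0.069 0.041]]
bA [[ 0.603 -0.14   0.02 ]]
bB [[ 0.452 -0.237  0.02 ]]
g3 [[ 0.455 -0.12   0.035]]
potmouth [[0.558 0.446 0.11 ]]
can [[ 0.36  -0.457  0.2  ]]
boss [[ 0.581 -0.347  0.124]]
cart [[ 0.284 -0.317  0.108]]
tray [[ 0.727  0.248  0.022]
 [ 0.741  0.016  0.022]
 [ 0.403 -0.005  0.022]
 [ 0.39   0.23   0.022]]
```

View pics/top0c.png

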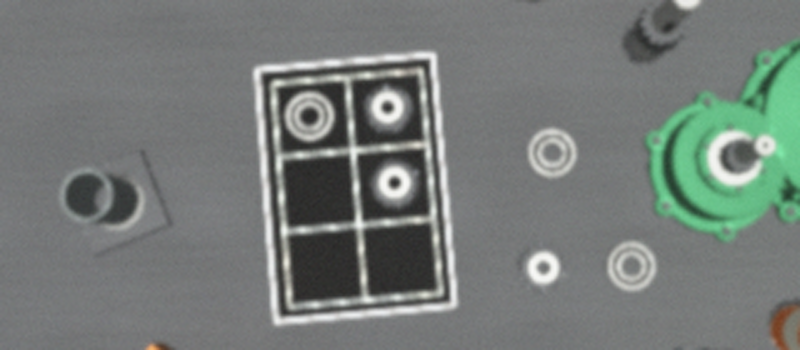

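Run:
```python
from h import *
c=lambda P:[(140+(a+.5)/2.5-.5,110+(b+.5)/2.5-.5) for a,b in P]
def fit(A,B):
    A=np.array(A,float);B=np.array(B)[:,:2];a=A-A.mean(0);b=B-B.mean(0)
    th=np.arctan2((a[:,0]*b[:,1]-a[:,1]*b[:,0]).sum(),(a*b).sum());R=np.array([[np.cos(th),-np.sin(th)],[np.sin(th),np.cos(th)]])
    t=B.mean(0)-R@A.mean(0);return th,t,R,(B-(A@R.T+t))
G=[(150,100),(150,-100),(-150,-100),(-150,100),(50,0),(-50,0),(50,100),(-50,100),(50,-100),(-50,-100)]
P=[(275,82),(421,72),(440,298),(293,305),(356,151),(362,222),(281,155),(288,231),(427,145),(433,218)]
th,t,R,e=fit(np.array(G)/1000,w("top",c(P),.006));print(th,t,(e*1000).round(1).tolist())
th2,t2,_,e=fit(np.array([(168,118),(168,-118),(-168,-118),(-168,118)])/1000,w("top",c([(255,67),(435,54),(456,305),(276,324)]),.022));print(th2,t2,(e*1000).round(1).tolist())
for n,q in dict(lf=(.1,.05),lm=(0,.05),ln=(-.1,.05),rf=(.1,-.05),rm=(0,-.05),rn=(-.1,-.05)).items(): print(n,(R@q+t).round(4))
for n,p,z in [("b1",(310,116),.026),("g1",(387,107),.041),("g2",(394,183),.041),("bA",(552,153),.02),("bB",(632,266),.02),("g3",(543,267),.035),("pot",(87,195),.11),("shafttop",(765,146),.204)]: print(n,w("top",c([p]),z).round(4))
```

```text
0.05336436930305738 [0.56612177 0.12140255] [[0.7, 0.1], [-1.4, 3.6], [-5.3, 2.1], [1.6, -3.4], [-1.0, -1.6], [3.7, -2.3], [1.6, -1.3], [-0.3, -3.8], [-0.7, 3.4], [1.1, 3.2]]
0.06185000951160259 [0.56613617 0.12270067] [[2.1, 1.8], [-1.1, -1.8], [1.2, 0.3], [-2.2, -0.3]]
lf [0.6633 0.1767]
lm [0.5635 0.1713]
ln [0.4636 0.166 ]
rf [0.6686 0.0768]
rm [0.5688 0.0715]
rn [0.4689 0.0661]
b1 [[0.6602 0.1801 0.026 ]]
g1 [[0.6666 0.0776 0.041 ]]
g2 [[0.567  0.0708 0.041 ]]
bA [[ 0.6037 -0.1379  0.02  ]]
bB [[ 0.4511 -0.2386  0.02  ]]
g3 [[ 0.4531 -0.1193  0.035 ]]
pot [[0.5553 0.4413 0.11  ]]
shafttop [[ 0.581  -0.3587  0.204 ]]
```

Run:
```python
from h import *
go(.48,.42,.25,1.625)
```

```text
shift [ -19.5 -329.8  -78.4] turn about tool x -0.363 q6 -0.18
```

arm_command([
  [[-3, -47, -11, 0], [-3, -47, -11, 0], [-3, -47, -11, 0], [-3, -47, -11, 0], [-3, -47, -11, 0], [-3, -47, -11, 0], [-2, -47, -11, 0], [0, 0, 0, -0.121], [0, 0, 0, -0.121], [0, 0, 0, -0.121]],
], jaw=100, force=60)

```text
t: 1.1
tcp_pos: [0.4803, 0.4212, 0.2505]
tool_rot: [-0.514, 0.486, 0.514, 0.485]
force: [0.1, -0.1, -0.3]
finger_gap: 0.999
```

Run:
```python
from h import *
wrist("w1.png"); s=status.sense();print(s["t"],s["tcp_pos"],s["q"].round(2))
go(.53,.10,.25,1.625)
```

```text
1.15 [0.4800141  0.42144405 0.25059329] [ 0.55  0.53  1.37  0.    1.24 -1.09]
shift [   0.8  -30.2 -323.9] turn about tool x 0.007 q6 -1.09
```

View pics/w1.png

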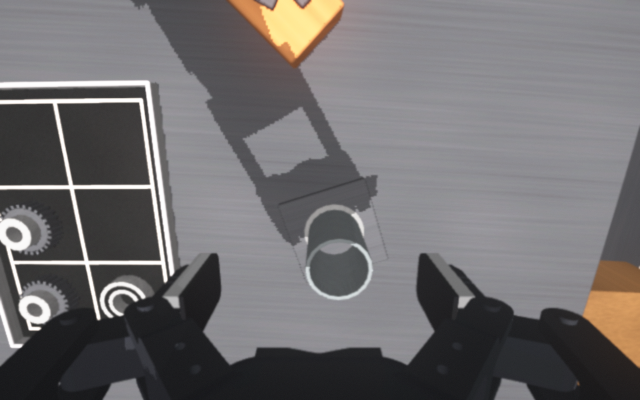

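Wrist view: pot mouth ellipse centred about (338,269). The tray's left row shows bearing_1 at (123,301) and the left_near corner of the grid at (141,100).

arm_command([
  [[0, -5, -46, 0], [0, -5, -46, 0], [0, -5, -46, 0], [0, -4, -46, 0], [0, -4, -46, 0], [0, -4, -46, 0], [0, -3, -47, 0], [0, 0, 0, 0]],
])

```text
t: 1.95
tcp_pos: [0.5283, 0.096, 0.2512]
tool_rot: [0.512, -0.489, -0.511, -0.488]
force: [0.5, -0.1, 0.0]
finger_gap: 1.001
```

Run:
```python
from h import *
print(w("wrist",[(338,269)],.11,load("w1.png")))
wrist("w2.png"); s=status.sense();print(s["t"],s["tcp_pos"],s["q"].round(2))
go(.55,-.14,.20,1.625)
```

```text
[[0.55583821 0.44431838 0.11      ]]
2.0 [0.52772195 0.09857992 0.25111743] [-0.02  0.38  1.63 -0.    1.13 -1.64]
shift [  51.1  -11.  -239.4] turn about tool x -0.007 q6 -1.64
```

View pics/w2.png

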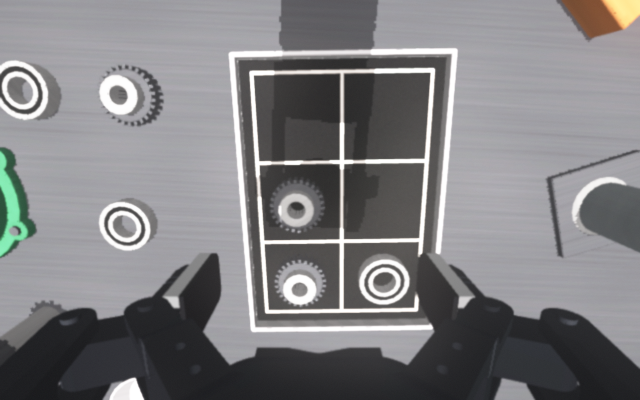

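Run:
```python
from h import *
PM=load("w2.png")
G=np.array([(-150,-100),(-150,100),(-150,0),(-50,-100),(-50,0),(-50,100),(50,-100),(50,0),(50,100),(150,0),(150,100)])/1000
P=[(252,73),(433,71),(341,72),(259,162),(342,162),(427,160),(265,242),(342,241),(421,240),(342,310),(416,310)]
B=w("wrist",P,.006,PM)[:,:2]
from scipy.optimize import least_squares
f=lambda v:(np.c_[np.cos(v[2])*G[:,0]-np.sin(v[2])*G[:,1],np.sin(v[2])*G[:,0]+np.cos(v[2])*G[:,1]]+v[:2]-B).ravel()
v=least_squares(f,[.56,.12,.05]).x; print(v,(f(v).reshape(-1,2)*1000).round(1).tolist())
R=np.array([[np.cos(v[2]),-np.sin(v[2])],[np.sin(v[2]),np.cos(v[2])]])
for n,q in dict(lf=(.1,.05),lm=(0,.05),ln=(-.1,.05),rf=(.1,-.05),rm=(0,-.05),rn=(-.1,-.05)).items(): print(n,(R@q+v[:2]).round(4))
for n,p,z in [("bA",(125,226),.02),("bB",(22,90),.02),("g3",(120,95),.035),("b1",(384,280),.026),("g1",(299,290),.041),("g2",(298,209),.041)]: print(n,w("wrist",[p],z,PM).round(4))
```

```text
[0.56750028 0.12697273 0.06276586] [[0.6, 0.5], [-0.4, -0.1], [-0.2, 1.9], [1.5, -1.1], [-0.2, 0.5], [0.7, -0.0], [0.0, -2.3], [-0.3, 0.3], [-0.6, 0.3], [0.2, -0.1], [-1.6, 0.1]]
lf [0.6642 0.1831]
lm [0.5644 0.1769]
ln [0.4646 0.1706]
rf [0.6704 0.0833]
rm [0.5706 0.0771]
rn [0.4708 0.0708]
bA [[ 0.6054 -0.1352  0.02  ]]
bB [[ 0.4522 -0.2337  0.02  ]]
g3 [[ 0.4538 -0.116   0.035 ]]
b1 [[0.6591 0.1835 0.026 ]]
g1 [[0.6691 0.0791 0.041 ]]
g2 [[0.5678 0.0749 0.041 ]]
```

Run:
```python
from h import *
go(.605,-.136,.06,1.63); go(.605,-.136,-.004,1.63)
```

```text
shift [ 191.1  -66.2 -238. ] turn about tool x -0.012 q6 -1.64
shift [ 255.1  -66.2 -238. ] turn about tool x -0.012 q6 -1.64
```

arm_command([
  [[5, -13, -47, 0], [10, -13, -48, 0], [20, -13, -48, 0], [25, -13, -47, 0], [25, -14, -48, -0.012], [40, 0, 0, 0], [40, 0, 0, 0], [26, 0, 0, 0], [0, 0, 0, 0]],
])

```text
t: 2.9
tcp_pos: [0.5988, -0.1173, 0.0623]
tool_rot: [-0.513, 0.484, 0.52, 0.482]
force: [-0.9, -0.2, -0.1]
finger_gap: 1.002
```

Run:
```python
from h import *
go(.605,-.136,-.004,1.63)
```

```text
shift [ 66.2  -5.5 -19.4] turn about tool x 0.007 q6 -2.01
```

arm_command([
  [[10, -5, -19, 0], [35, 0, 0, 0], [21, 0, 0, 0], [0, 0, 0, 0]],
])

```text
t: 3.3
tcp_pos: [0.6079, -0.139, -0.0006]
tool_rot: [-0.516, 0.484, 0.517, 0.483]
force: [-0.8, -0.3, -0.2]
finger_gap: 1.0
```

Run:
```python
from h import *
go(.605,-.136,-.004,1.63); print(status.sense()["force"])
```

```text
shift [3.4 2.7 3.1] turn about tool x 0.007 q6 -2.04
[-0.84149545 -0.31984889 -0.24409959]
```

Close on the bearing and lift slightly.

arm_command([
  [[3, 2, 3, 0], [0, 0, 0, 0], [0, 0, 0, 0], [0, 0, 0, 0], [0, 0, 0, 0], [0, 0, 0, 0]],
], jaw=0, force=60)

```text
t: 3.9
tcp_pos: [0.6073, -0.1362, -0.0001]
tool_rot: [0.518, -0.483, -0.515, -0.484]
force: [-0.4, 0.7, 6.5]
finger_gap: 0.7
```

arm_command([
  [[-20, 0, 0, 0], [-40, 0, 0, 0], [-20, 0, 0, 0], [0, 0, 0, 0]],
])

```text
t: 4.3
tcp_pos: [0.6084, -0.1367, 0.0812]
tool_rot: [0.519, -0.482, -0.514, -0.484]
force: [1.0, -0.5, -2.2]
finger_gap: 0.698
```

Run:
```python
from h import *
wrist("w3.png"); print(status.sense()["force"]); go(.564,.175,.08,1.633)
```

```text
[-0.32653656 -0.7958431  -2.88998445]
shift [ -1.4  22.2 313.3] turn about tool x 0.004 q6 -2.04
```

View pics/w3.png

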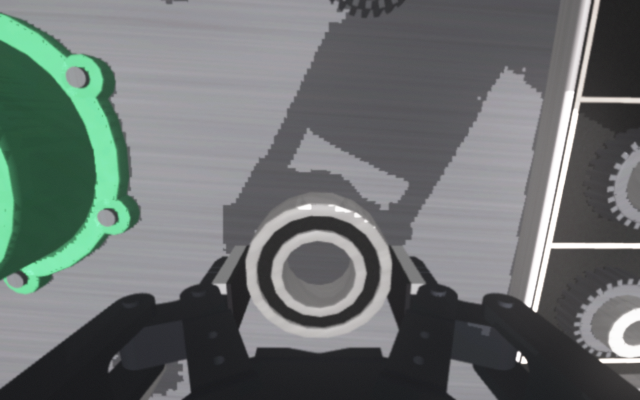

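Bearing is held at about (319,268), centred between the fingers.

Run:
```python
from h import *
s=status.sense();print(s["tcp_pos"],w("wrist",[(319,268)],s["tcp_pos"][2]+.02,load("w3.png")))
go(.564,.175,.08,1.633)
```

```text
[ 0.60687675 -0.1361125   0.07921115] [[ 0.60519846 -0.13660054  0.09921115]]
shift [ -1.4  22.2 313.3] turn about tool x 0.004 q6 -2.04
```

arm_command([
  [[0, 3, 45, 0], [0, 3, 45, 0], [0, 3, 45, 0], [0, 3, 45, 0], [0, 3, 45, 0], [0, 4, 45, 0], [0, 3, 43, 0], [0, 0, 0, 0]],
])

```text
t: 5.15
tcp_pos: [0.5599, 0.1802, 0.0756]
tool_rot: [-0.516, 0.482, 0.519, 0.481]
force: [0.0, -0.6, -1.9]
finger_gap: 0.694
```

Run:
```python
from h import *
wrist("w4.png"); go(.564,.175,.012,1.633)
```

```text
shift [63.7 -3.3 -3. ] turn about tool x 0.009 q6 -1.53
```

View pics/w4.png

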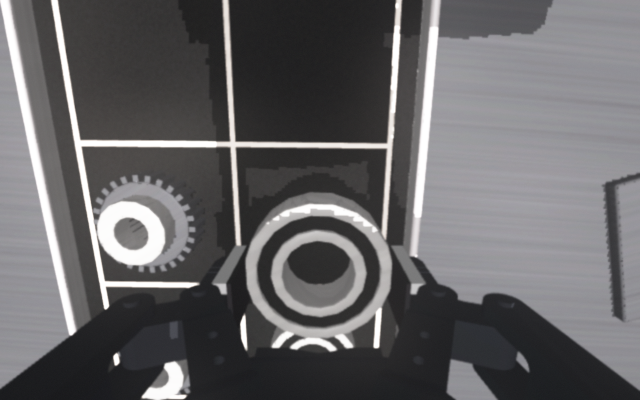

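Run:
```python
from h import *
PM=load("w4.png");print(w("wrist",[(234,145),(390,145),(79,142),(103,284),(227,0),(401,0)],.006,PM).round(4))
th=.063;R=np.array([[np.cos(th),-np.sin(th)],[np.sin(th),np.cos(th)]])
for G in [(-.05,0),(-.05,.1),(-.05,-.1),(.05,-.1)]: print((R@G+[.5675,.127]).round(4))
print("bearing",w("wrist",[(319,267)],.0965,PM))
s=status.sense();print(s["tcp_pos"],s["t"]); go(.5655,.176,.010,1.633)
```

```text
[[0.5179 0.123  0.006 ]
 [0.5106 0.2229 0.006 ]
 [0.5229 0.0226 0.006 ]
 [0.6245 0.0284 0.006 ]
 [0.4345 0.118  0.006 ]
 [0.4271 0.2188 0.006 ]]
[0.5176 0.1239]
[0.5113 0.2237]
[0.5239 0.0241]
[0.6237 0.0303]
bearing [[0.5551091  0.18005278 0.0965    ]]
[0.5607775  0.17779002 0.07573265] 5.2
shift [65.7 -4.8 -2.1] turn about tool x 0.009 q6 -1.53
```

arm_command([
  [[20, -6, -2, 0.009], [25, 0, 0, 0], [13, 0, 0, 0], [4, 0, 0, 0], [2, 0, 0, 0], [0, 0, 0, 0]],
])

```text
t: 5.8
tcp_pos: [0.5697, 0.1731, 0.0138]
tool_rot: [0.514, -0.486, -0.514, -0.486]
force: [0.5, -0.7, -2.2]
finger_gap: 0.697
```

Run:
```python
from h import *
go(.566,.176,.010,1.633); print(status.sense()["force"])
```

```text
shift [3.8 3.5 3.1] turn about tool x -0.006 q6 -1.52
[ 0.45292054 -0.72028486 -2.21049319]
```

arm_command([
  [[2, 2, 2, 0], [1, 0, 0, 0], [1, 0, 0, 0], [1, 0, 0, 0]],
])

```text
t: 6.2
tcp_pos: [0.5674, 0.1755, 0.0089]
tool_rot: [0.514, -0.485, -0.514, -0.486]
force: [0.1, 0.3, -3.3]
finger_gap: 0.696
```

Run:
```python
from h import *
s=status.sense();print(s["force"],s["tcp_pos"])
```

```text
[ 0.07259158  0.26841678 -3.30521518] [0.56739241 0.17549566 0.0089352 ]
```

arm_command([
  [[1, 1, 0, 0], [1, 0, 0, 0], [1, 0, 0, 0]],
])

```text
t: 6.5
tcp_pos: [0.5661, 0.1753, 0.0058]
tool_rot: [-0.514, 0.486, 0.514, 0.485]
force: [-1.9, 1.1, 7.5]
finger_gap: 0.7
```

arm_command([
  [[0, 0, 0, 0], [0, 0, 0, 0], [0, 0, 0, 0], [-20, 0, 0, 0], [-40, 0, 0, 0], [-50, 0, 0, 0], [-50, 0, 0, 0], [0, 0, 0, 0]],
], jaw=86)

```text
t: 7.3
tcp_pos: [0.5713, 0.1761, 0.1732]
tool_rot: [0.518, -0.481, -0.51, -0.49]
force: [1.1, -0.1, 0.9]
finger_gap: 0.86
```

Run:
```python
from h import *
im,_=wrist("w5.png"); s=status.sense(); print(s["t"],s["tcp_pos"],s["finger_gap"]); go(.452,-.235,.17,1.63)
cv2.imwrite("pics/w5c.png",cv2.resize(im[130:400,140:540],None,fx=2,fy=2))
```

```text
7.35 [0.56909455 0.17571164 0.16995273] 0.8591957759706718
shift [  -1.6  140.4 -403.3] turn about tool x -0.002 q6 -1.52
```

View pics/w5c.png

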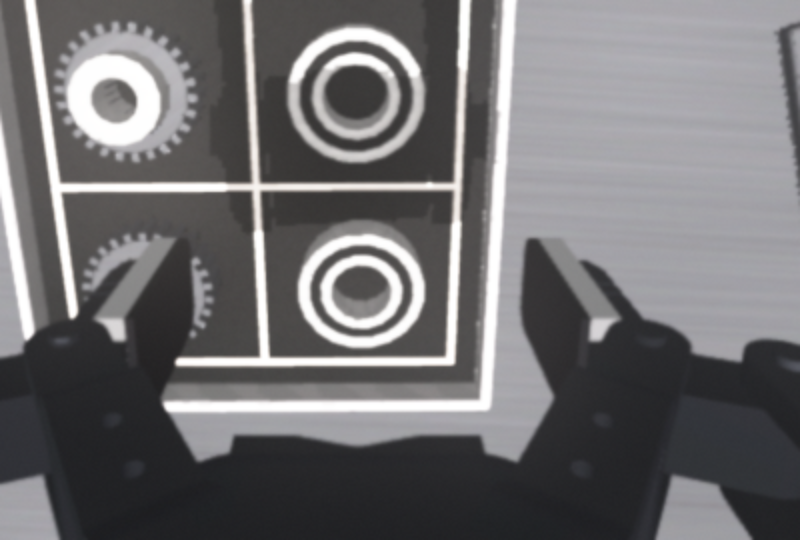

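Bearing_2 sits in left_mid at crop (356,94); grid crossings are at (256,187) and (458,186). Working out its offset.

Run:
```python
from h import *
PM=load("w5.png");c=lambda a,b:(140+(a+.5)/2-.5,130+(b+.5)/2-.5)
A=w("wrist",[c(256,187),c(458,186),c(60,187),c(266,357),c(452,361)],.006,PM)[:,:2];b=w("wrist",[c(356,94),c(362,291)],.026,PM)[:,:2]
th=.063;R=np.array([[np.cos(th),-np.sin(th)],[np.sin(th),np.cos(th)]])
print(A.round(4),b.round(4)); print((b-A[0])@R+[.05,0],(b-A[1])@R+[.05,.1])
go(.452,-.235,.15,1.63)
```

```text
[[0.6176 0.1286]
 [0.6112 0.2291]
 [0.6233 0.0306]
 [0.7149 0.1354]
 [0.7117 0.2361]] [[0.5634 0.1754]
 [0.6613 0.184 ]]
[[-0.00110587  0.05011081]
 [ 0.09709368  0.05255744]] [[-0.00109721  0.04939119]
 [ 0.09710234  0.05183782]]
shift [  18.4  140.6 -403.3] turn about tool x -0.002 q6 -1.52
```

arm_command([
  [[0, 0, -40, 0], [0, 18, -46, 0], [0, 20, -45, 0], [0, 20, -45, 0], [0, 20, -45, 0], [0, 20, -45, 0], [0, 20, -45, 0], [5, 20, -45, 0], [10, 2, -45, 0], [0, 0, 0, 0]],
], jaw=100)

```text
t: 8.35
tcp_pos: [0.4491, -0.2385, 0.1488]
tool_rot: [0.513, -0.487, -0.512, -0.487]
force: [-0.7, -0.2, 0.5]
finger_gap: 1.0
```

Run:
```python
from h import *
wrist("w6.png"); s=status.sense(); print(s["t"],s["tcp_pos"],s["finger_gap"]); go(.452,-.235,.05,1.63)
p=proj("wrist",[(.452,-.235,.02),(.454,-.117,.035)],load("w6.png"));print(p)
```

```text
8.4 [ 0.44845694 -0.23537141  0.14894346] 0.996397341947965
shift [98.9 -3.7  0. ] turn about tool x -0.007 q6 -2.33
[[322.39687137 196.22295712]
 [466.41437571 210.36748425]]
```

```bash
cat >> h.py <<'E'
def circ(fn,r0,r1,near,R=60,a=25):
    g=cv2.medianBlur(cv2.cvtColor(cv2.imread("pics/"+fn),cv2.COLOR_BGR2GRAY),3)
    c=cv2.HoughCircles(g,cv2.HOUGH_GRADIENT,1.0,6,param1=120,param2=a,minRadius=r0,maxRadius=r1)
    return [] if c is None else [x.round(1).tolist() for x in c[0] if np.hypot(*(x[:2]-near))<R][:5]
E
python3 - <<'E'
from h import *
PM=load("w6.png")
for c in circ("w6.png",30,44,(322,196)): print(c,w("wrist",[c[:2]],.02,PM))
E
```

```text
[321.5, 193.5, 36.900001525878906] [[ 0.44965372 -0.23589352  0.02      ]]
[327.5, 191.5, 36.400001525878906] [[ 0.44764327 -0.23089821  0.02      ]]
[326.5, 198.5, 35.29999923706055] [[ 0.45382131 -0.23138866  0.02      ]]
```

arm_command([
  [[30, -2, 0, 0], [45, 0, 0, 0], [45, 0, 0, 0], [20, 0, 0, 0], [6, 0, 0, 0], [0, 0, 0, 0]],
])

```text
t: 9.0
tcp_pos: [0.4507, -0.2312, 0.0037]
tool_rot: [-0.513, 0.485, 0.516, 0.485]
force: [0.9, 1.0, -0.2]
finger_gap: 1.004
```

arm_command([
  [[0, 0, 0, 0], [0, 0, 0, 0], [0, 0, 0, 0], [0, 0, 0, 0], [0, 0, 0, 0]],
], jaw=0)

```text
t: 9.5
tcp_pos: [0.4525, -0.2335, 0.0071]
tool_rot: [0.516, -0.485, -0.513, -0.485]
force: [-0.4, 0.5, 6.7]
finger_gap: 0.697
```

arm_command([
  [[-20, 0, 0, 0], [-40, 0, 0, 0], [-30, 0, 0, 0], [0, 0, 0, 0]],
])

```text
t: 9.9
tcp_pos: [0.4538, -0.2347, 0.0993]
tool_rot: [0.518, -0.485, -0.511, -0.486]
force: [0.1, -0.8, -2.1]
finger_gap: 0.691
```

Run:
```python
from h import *
im,PM=wrist("w7.png"); s=status.sense(); print(s["t"],s["tcp_pos"],s["finger_gap"],s["force"])
for c in circ("w7.png",60,80,(319,268)): print(c,w("wrist",[c[:2]],s["tcp_pos"][2]+.02,PM)-s["tcp_pos"])
go(.4655,.170,.09,1.633)
```

```text
9.95 [ 0.45268831 -0.23387913  0.09733586] 0.6947908812459471 [-0.06082559  0.27128281 -2.54975502]
[317.5, 260.5, 69.19999694824219] [[-0.00552455 -0.00143128  0.02      ]]
[312.5, 265.5, 62.70000076293945] [[-0.00311541 -0.00338377  0.02      ]]
[324.5, 266.5, 62.79999923706055] [[-0.00296451  0.00164685  0.02      ]]
[318.5, 278.5, 76.0999984741211] [[ 0.00276161 -0.00052933  0.02      ]]
[318.5, 272.5, 71.69999694824219] [[-4.03989847e-05 -6.93534128e-04  2.00000000e-02]]
shift [  5.7 -35.9 402.5] turn about tool x -0.005 q6 -2.32
```

arm_command([
  [[0, -4, 45, 0], [0, -4, 45, 0], [0, -4, 45, 0], [0, -4, 45, 0], [0, -4, 45, 0], [0, -4, 45, 0], [0, -4, 45, 0], [0, -5, 45, 0], [0, -4, 42, 0], [0, 0, 0, 0]],
])

```text
t: 10.95
tcp_pos: [0.4643, 0.175, 0.0937]
tool_rot: [-0.515, 0.484, 0.516, 0.484]
force: [0.9, -0.3, -2.8]
finger_gap: 0.695
```

Run:
```python
from h import *
s=status.sense();print(s["tcp_pos"],s["force"]);go(.467,.170,.018,1.633)
```

```text
[0.46429942 0.17499948 0.09374837] [ 0.931927   -0.31215351 -2.7527543 ]
shift [75.7 -2.4 -5.2] turn about tool x 0.001 q6 -1.5
```

arm_command([
  [[25, -2, -3, 0], [30, 0, 0, 0], [15, 0, 0, 0], [4, 0, 0, 0], [0, 0, 0, 0], [0, 0, 0, 0]],
])

```text
t: 11.55
tcp_pos: [0.4677, 0.1673, 0.0209]
tool_rot: [0.514, -0.486, -0.514, -0.486]
force: [-0.1, -0.5, -2.6]
finger_gap: 0.692
```

Run:
```python
from h import *
s=status.sense();print(s["tcp_pos"],s["force"]);go(.467,.170,.018,1.633)
wrist("w8.png")
```

```text
[0.46771078 0.16731349 0.02091841] [-0.08852172 -0.46433605 -2.5501942 ]
shift [2.9 0.6 2.7] turn about tool x -0.006 q6 -1.51
```

Down in small steps until contact.

arm_command([
  [[2, 0, 1, 0], [2, 0, 0, 0], [1, 0, 0, 0], [1, 0, 0, 0], [1, 0, 0, 0]],
])

```text
t: 12.1
tcp_pos: [0.4675, 0.1687, 0.0136]
tool_rot: [0.514, -0.485, -0.514, -0.486]
force: [-0.5, 0.5, -2.8]
finger_gap: 0.693
```

arm_command([
  [[1, 0, 0, 0], [1, 0, 0, 0]],
])

```text
t: 12.3
tcp_pos: [0.4675, 0.1687, 0.013]
tool_rot: [0.514, -0.485, -0.514, -0.486]
force: [-3.8, 0.3, 21.7]
finger_gap: 0.695
```

arm_command([
  [[-1, 0, 0, 0], [0, 0, 0, 0]],
])

```text
t: 12.5
tcp_pos: [0.4676, 0.1687, 0.0131]
tool_rot: [0.514, -0.485, -0.514, -0.486]
force: [-1.6, 1.4, 5.5]
finger_gap: 0.692
```

arm_command([
  [[0, 0, 0, 0], [0, 0, 0, 0], [0, 0, 0, 0], [-20, 0, 0, 0], [-40, 0, 0, 0], [-50, 0, 0, 0], [-40, 0, 0, 0], [0, 0, 0, 0]],
], jaw=86)

```text
t: 13.3
tcp_pos: [0.4711, 0.1692, 0.1676]
tool_rot: [0.517, -0.482, -0.511, -0.489]
force: [0.2, -0.3, 0.6]
finger_gap: 0.857
```

Run:
```python
from h import *
im,PM=wrist("w9.png"); s=status.sense(); print(s["t"],s["tcp_pos"],s["force"]); go(.454,-.117,.16,1.63)
p=proj("wrist",[(.4646,.1698,.026)],PM)[0];print(p)
for c in circ("w9.png",25,60,p,30): print(c,w("wrist",[c[:2]],.026,PM))
```

```text
13.35 [0.46940597 0.16895637 0.16524168] [0.43630121 0.83901867 0.15756991]
shift [   4.9   31.8 -284.6] turn about tool x -0.002 q6 -1.51
[319.13040336 180.34461769]
[314.5, 181.5, 31.600000381469727] [[0.46587477 0.16578566 0.026     ]]
[322.5, 187.5, 28.0] [[0.47088718 0.17316356 0.026     ]]
[320.5, 179.5, 31.899999618530273] [[0.46377255 0.17095872 0.026     ]]
[332.5, 170.5, 58.29999923706055] [[0.45515756 0.18094295 0.026     ]]
[311.5, 175.5, 25.700000762939453] [[0.46065817 0.16286113 0.026     ]]
```

arm_command([
  [[0, 5, -40, 0], [0, 5, -41, 0], [0, 5, -41, 0], [0, 5, -41, 0], [0, 5, -41, 0], [0, 4, -41, 0], [5, 3, -40, 0], [0, 0, 0, 0]],
])

```text
t: 14.15
tcp_pos: [0.4519, -0.1221, 0.156]
tool_rot: [-0.513, 0.487, 0.513, 0.487]
force: [0.5, 0.5, -0.2]
finger_gap: 0.858
```

Run:
```python
from h import *
im,PM=wrist("w10.png"); s=status.sense(); print(s["t"],s["tcp_pos"]); go(.454,-.117,.023,1.63)
p=proj("wrist",[(.454,-.117,.035)],PM)[0];print(p)
for c in circ("w10.png",18,34,p,30,18): print(c,w("wrist",[c[:2]],.035,PM))
x,y=p.astype(int)
def crop(n,a,b,h=75): return cv2.resize(cv2.imread("pics/"+n)[max(b-h,0):b+h,a-100:a+100],(800,600))[:, :]
o=crop("w10.png",x,y); cv2.imwrite("pics/w10c.png",o); print(x-100,y-75)
```

```text
14.2 [ 0.45102665 -0.11956848  0.15600726]
shift [133.   -3.4   2.2] turn about tool x -0.007 q6 -2.12
[324.2919855  197.83919748]
[322.5, 194.5, 25.200000762939453] [[ 0.45123075 -0.1186425   0.035     ]]
[317.5, 190.5, 29.899999618530273] [[ 0.44805598 -0.12294723  0.035     ]]
[328.5, 199.5, 26.600000381469727] [[ 0.45523929 -0.11342899  0.035     ]]
224 122
```

View pics/w10c.png

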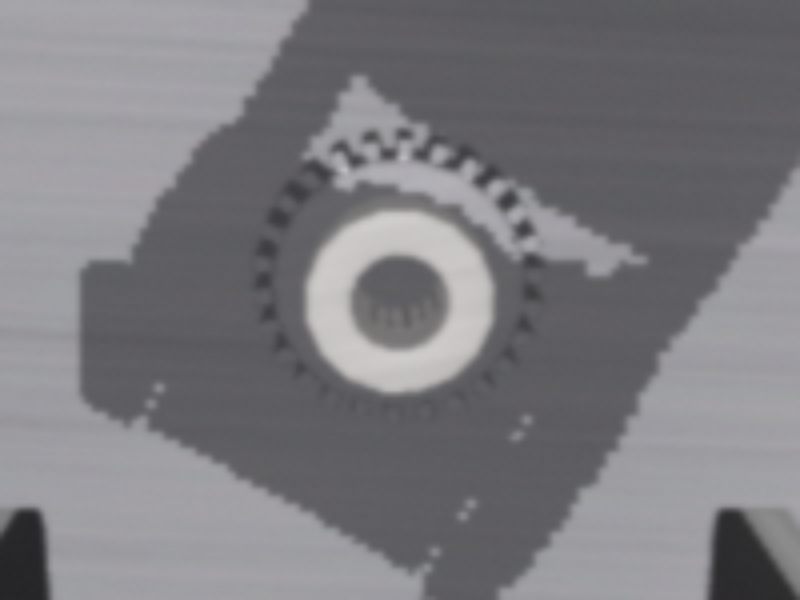

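Gear hub centred at crop (400,300), i.e. pixel (324,197), which agrees with (0.4535, -0.117).

arm_command([
  [[30, -2, 2, 0], [45, 0, 0, 0], [35, 0, 0, 0], [13, 0, 0, 0], [4, 0, 0, 0], [0, 0, 0, 0]],
])

```text
t: 14.8
tcp_pos: [0.4528, -0.1142, 0.0298]
tool_rot: [-0.513, 0.485, 0.515, 0.485]
force: [-0.2, -0.4, -0.1]
finger_gap: 0.861
```

arm_command([
  [[0, 0, 0, 0], [0, 0, 0, 0], [0, 0, 0, 0], [0, 0, 0, 0], [0, 0, 0, 0], [0, 0, 0, 0]],
], jaw=0, force=70)

```text
t: 15.4
tcp_pos: [0.4546, -0.116, 0.0324]
tool_rot: [0.515, -0.485, -0.513, -0.486]
force: [0.1, -0.0, 8.7]
finger_gap: 0.398
```

Run:
```python
from h import *
s=status.sense(); print(s["t"],s["tcp_pos"],s["force"],s["finger_gap"])
```

```text
15.4 [ 0.45459464 -0.11596264  0.03242748] [ 0.11180403 -0.02757891  8.74958685] 0.3979280651311254
```

arm_command([
  [[-15, 0, 0, 0], [-35, 0, 0, 0], [-30, 0, 0, 0], [0, 0, 0, 0]],
])

```text
t: 15.8
tcp_pos: [0.4557, -0.1166, 0.114]
tool_rot: [0.517, -0.485, -0.511, -0.486]
force: [0.6, -0.2, -3.7]
finger_gap: 0.395
```

Run:
```python
from h import *
im,PM=wrist("w11.png"); s=status.sense(); print(s["t"],s["tcp_pos"],s["finger_gap"],s["force"])
go(.4718,.070,.11,1.633)
```

```text
15.85 [ 0.45473483 -0.11613243  0.11240474] 0.3933014219684936 [ 0.16417749 -0.20155365 -4.42850089]
shift [  2.  -27.7 184.9] turn about tool x -0.005 q6 -2.12
```

arm_command([
  [[0, -6, 40, 0], [0, -6, 40, 0], [0, -6, 40, 0], [0, -6, 40, 0], [0, -4, 25, 0], [0, 0, 0, 0], [0, 0, 0, 0]],
])

```text
t: 16.55
tcp_pos: [0.4699, 0.0712, 0.1095]
tool_rot: [-0.514, 0.486, 0.515, 0.484]
force: [0.1, -0.2, -3.5]
finger_gap: 0.395
```

Run:
```python
from h import *
im,PM=wrist("w12.png"); s=status.sense(); print(s["t"],s["tcp_pos"],s["finger_gap"],s["force"])
go(.4718,.070,.045,1.633)
cv2.imwrite("pics/w12c.png",im)
```

```text
16.6 [0.47015152 0.07045989 0.10964964] 0.39239143319061515 [ 0.98072088 -0.22047449 -4.24590462]
shift [64.6 -1.8 -0.6] turn about tool x -0.005 q6 -1.71
```

View pics/w12c.png

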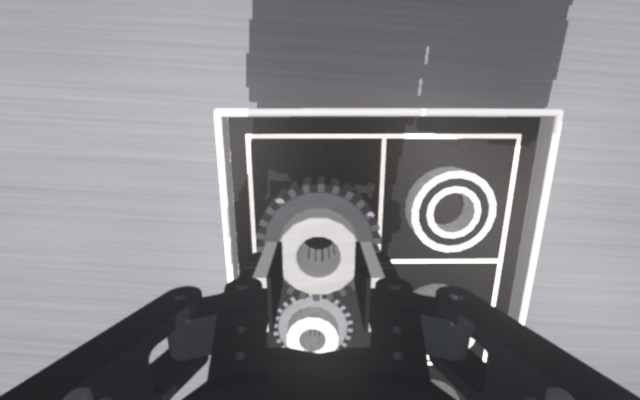

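Gear held hub up at (319,257). Bearing_3 is in left_near at (454,209); grid corners are at (248,137), (383,137), (520,136) and (500,262).

Run:
```python
from h import *
PM=load("w12.png");th=.063;R=np.array([[np.cos(th),-np.sin(th)],[np.sin(th),np.cos(th)]])
A=w("wrist",[(248,137),(383,137),(520,136),(500,262)],.006,PM)[:,:2];G=np.array([(-.15,-.1),(-.15,0),(-.15,.1),(-.05,.1)])
t=(A-G@R.T);print(t.round(4));t=t.mean(0);b=w("wrist",[(454,209)],.026,PM)[:,:2];print("b3 tray",(b-t)@R,"rn",R@[-.1,-.05]+t)
s=status.sense();print("hub",w("wrist",[(319,257)],s["tcp_pos"][2]+.006,PM),s["tcp_pos"])
```

```text
[[0.5678 0.1257]
 [0.5681 0.1255]
 [0.5672 0.1276]
 [0.5692 0.1271]]
b3 tray [[-0.1002784   0.04890631]] rn [0.47140567 0.07029221]
hub [[0.46729402 0.07130328 0.11564964]] [0.47015152 0.07045989 0.10964964]
```

arm_command([
  [[20, -1, -1, 0], [25, 0, 0, 0], [15, 0, 0, 0], [5, 0, 0, 0], [0, 0, 0, 0]],
])

```text
t: 17.1
tcp_pos: [0.4716, 0.0688, 0.0448]
tool_rot: [-0.513, 0.486, 0.514, 0.485]
force: [-0.2, 0.7, -4.1]
finger_gap: 0.388
```

Run:
```python
from h import *
s=status.sense(); print(s["t"],s["tcp_pos"],s["finger_gap"],s["force"])
go(.4718,.070,.036,1.633)
```

```text
17.1 [0.47163591 0.06876416 0.04484071] 0.3883038758899951 [-0.24265544  0.65344143 -4.07587998]
shift [ 8.8 -0.3  1.2] turn about tool x -0.007 q6 -1.72
```

arm_command([
  [[2, -2, 1, 0], [2, 0, 0, 0], [1, 0, 0, 0], [1, 0, 0, 0]],
])

```text
t: 17.5
tcp_pos: [0.4743, 0.0709, 0.04]
tool_rot: [0.514, -0.485, -0.514, -0.486]
force: [0.0, -0.3, -3.8]
finger_gap: 0.396
```

arm_command([
  [[1, 0, 0, 0], [0.5, 0, 0, 0]],
])

```text
t: 17.7
tcp_pos: [0.4742, 0.071, 0.0386]
tool_rot: [0.514, -0.485, -0.514, -0.486]
force: [-0.7, 1.5, 5.2]
finger_gap: 0.394
```

arm_command([
  [[0, 0, 0, 0], [0, 0, 0, 0], [0, 0, 0, 0], [-20, 0, 0, 0], [-45, 0, 0, 0], [-50, 0, 0, 0], [-50, 0, 0, 0], [-50, 0, 0, 0], [0, 0, 0, 0]],
], jaw=80)

```text
t: 18.6
tcp_pos: [0.4785, 0.0706, 0.2599]
tool_rot: [0.519, -0.482, -0.51, -0.489]
force: [1.1, 0.5, 0.4]
finger_gap: 0.8
```

Run:
```python
from h import *
im,PM=wrist("w13.png"); s=status.sense(); print(s["t"],s["tcp_pos"],s["finger_gap"],s["force"])
p=proj("wrist",[(.4712,.0702,.041)],PM)[0];print(p)
for c in circ("w13.png",15,36,p,30,18): print(c,w("wrist",[c[:2]],.041,PM))
go(.565,-.355,.255,1.633)
```

```text
18.65 [0.47636835 0.07071345 0.25681809] 0.8030994793411708 [-1.14010253  0.07095456  0.23412762]
[318.5975768  164.07145529]
[319.5, 165.5, 18.0] [[0.47273123 0.07129013 0.041     ]]
[325.5, 171.5, 16.299999237060547] [[0.47905777 0.07835007 0.041     ]]
shift [   3.   -64.1 -430.1] turn about tool x -0.005 q6 -1.71
```

arm_command([
  [[0, -6, -43, 0], [0, -6, -43, 0], [0, -6, -43, 0], [0, -6, -43, 0], [0, -6, -43, 0], [0, -6, -43, 0], [0, -6, -43, 0], [0, -7, -43, 0], [0, -7, -43, 0], [0, -7, -43, 0]],
])

```text
t: 19.65
tcp_pos: [0.5607, -0.3559, 0.2504]
tool_rot: [-0.512, 0.486, 0.516, 0.486]
force: [0.9, -0.0, -0.1]
finger_gap: 0.801
```

arm_command([
  [[0, 0, 0, 0], [0, 0, 0, 0]],
])

```text
t: 19.85
tcp_pos: [0.5603, -0.3549, 0.2503]
tool_rot: [-0.512, 0.486, 0.515, 0.486]
force: [0.0, 0.3, -0.2]
finger_gap: 0.8
```

Run:
```python
from h import *
im,PM=wrist("w14.png"); s=status.sense(); print(s["t"],s["tcp_pos"],s["finger_gap"],s["q"].round(2)); print(proj("wrist",[(.581,-.3587,.204),(.581,-.3587,.124)],PM))
```

```text
19.9 [ 0.56037314 -0.35370947  0.25081007] 0.7990299562459269 [-0.73  0.56  1.31  0.    1.28 -2.36]
[[310.04770668 255.74931728]
 [311.85400151 217.03800451]]
```

View pics/w14.png

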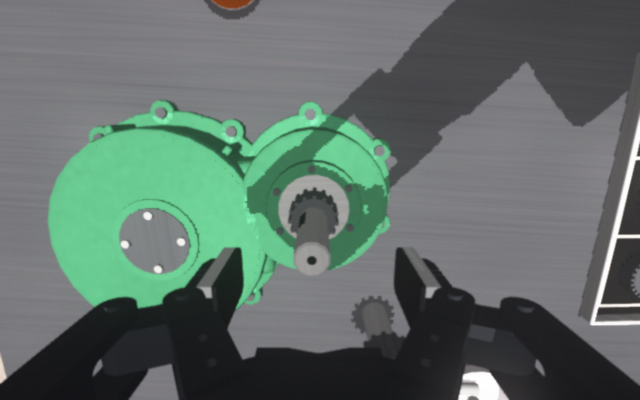

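Shaft top at (313,261), close to the prediction. The decoy stands behind it near (375,315), so I'm checking clearance.

Run:
```python
from h import *
PM=load("w14.png")
print("shaft",w("wrist",[(313,261)],.204,PM),w("wrist",[(313,210)],.124,PM))
print("decoy base",w("top",[(402,125)],0.0),[w("top",[(414.5,108.5)],z).round(3)[0].tolist() for z in (.2,.25,.3)])
a=w("wrist",[(313,261)],.204,PM)[0]; go(a[0],a[1],.142,1.633)
```

```text
shaft [[ 0.58447183 -0.35667007  0.204     ]] [[ 0.5746517  -0.35804492  0.124     ]]
decoy base [[ 0.76105467 -0.2883491   0.        ]] [[0.756, -0.279, 0.2], [0.74, -0.265, 0.25], [0.725, -0.251, 0.3]]
shift [108.7 -24.2  -4.7] turn about tool x -0.005 q6 -2.36
```

arm_command([
  [[0, -22, -4, 0], [20, 0, 0, 0], [30, 0, 0, 0], [30, 0, 0, 0], [17, 0, 0, 0], [5, 0, 0, 0], [0, 0, 0, 0]],
])

```text
t: 20.6
tcp_pos: [0.5833, -0.3557, 0.1503]
tool_rot: [-0.513, 0.485, 0.515, 0.485]
force: [0.7, -0.3, -0.7]
finger_gap: 0.802
```

arm_command([
  [[0, 0, 0, 0], [0, 0, 0, 0], [0, 0, 0, 0], [0, 0, 0, 0], [0, 0, 0, 0], [0, 0, 0, 0]],
], jaw=0, force=80)

```text
t: 21.2
tcp_pos: [0.5843, -0.3578, 0.1527]
tool_rot: [0.515, -0.485, -0.513, -0.486]
force: [0.5, 1.1, 5.8]
finger_gap: 0.259
```

Run:
```python
from h import *
im,PM=wrist("w15.png"); s=status.sense(); print(s["t"],s["tcp_pos"],s["finger_gap"],s["force"],s["ft_torque"])
for c in circ("w15.png",15,60,proj("wrist",[(.583,-.3575,.204)],PM)[0],60,18): print(c,w("wrist",[c[:2]],.204,PM))
```

```text
21.25 [ 0.58429143 -0.3578148   0.15268702] 0.26024187135880494 [-0.79421167  1.94189894  6.44519065] [ 0.31743583  0.11509143 -0.00567334]
[313.5, 320.5, 31.5] [[ 0.58333757 -0.35942112  0.204     ]]
[320.5, 278.5, 38.0] [[ 0.56813871 -0.35806409  0.204     ]]
[321.5, 318.5, 33.599998474121094] [[ 0.58244063 -0.35688156  0.204     ]]
[317.5, 313.5, 39.0] [[ 0.58066412 -0.35827808  0.204     ]]
[317.5, 270.5, 30.100000381469727] [[ 0.56545687 -0.3591531   0.204     ]]
```

arm_command([
  [[-8, 0, 0, 0], [-15, 0, 0, 0], [-15, 0, 0, 0], [-15, 0, 0, 0], [-15, 0, 0, 0], [-20, 0, 0, 0], [-20, 0, 0, 0], [-12, 0, 0, 0], [0, 0, 0, 0], [0, 0, 0, 0]],
])

```text
t: 22.25
tcp_pos: [0.5832, -0.3571, 0.2709]
tool_rot: [-0.514, 0.486, 0.515, 0.485]
force: [0.2, 0.4, -9.4]
finger_gap: 0.26
```

Run:
```python
from h import *
im,PM=wrist("w16.png"); s=status.sense(); print(s["t"],s["tcp_pos"],s["finger_gap"],s["force"],s["ft_torque"])
go(.557,.443,.27,1.633)
cv2.imwrite("pics/sc2.png",snapshot("scene")[:,:,::-1])
```

```text
22.3 [ 0.58282915 -0.35683609  0.26997122] 0.258526808751417 [-5.54810155e-01 -1.20649553e-03 -8.71840009e+00] [-0.04325269 -0.02209832  0.04999356]
shift [  1.6 -20.  800. ] turn about tool x -0.005 q6 -2.34
```

arm_command([
  [[0, -1, 20, 0], [0, -1, 30, 0], [0, -1, 40, 0], [0, -1, 40, 0], [0, -1, 40, 0], [0, -1, 40, 0], [0, -1, 40, 0], [0, -1, 40, 0], [0, -1, 40, 0], [0, -1, 40, 0]],
])

```text
t: 23.35
tcp_pos: [0.5714, 0.0147, 0.2705]
tool_rot: [-0.514, 0.486, 0.515, 0.485]
force: [0.7, 1.0, -8.4]
finger_gap: 0.262
```

arm_command([
  [[0, -1, 40, 0], [0, -1, 40, 0], [0, -1, 40, 0], [0, -1, 40, 0], [0, -1, 40, 0], [0, -1, 40, 0], [0, -1, 40, 0], [0, -1, 30, 0], [0, -1, 15, 0], [0, 0, 0, 0]],
])

```text
t: 24.35
tcp_pos: [0.5617, 0.3398, 0.2701]
tool_rot: [-0.514, 0.485, 0.515, 0.484]
force: [0.9, -0.5, -8.7]
finger_gap: 0.259
```

Run:
```python
from h import *
im,PM=wrist("w17.png"); s=status.sense(); print(s["t"],s["tcp_pos"],s["finger_gap"],s["force"]); go(.557,.4435,.27,1.633)
p=proj("wrist",[(.5558,.4435,.11)],PM)[0];print(p)
for a,b in((28,60),):
  for c in circ("w17.png",a,b,p,40,20): print(c,w("wrist",[c[:2]],.11,PM))
```

```text
24.4 [0.56196453 0.33775327 0.270109  ] 0.2643616662275793 [ 0.16226298 -0.77146939 -8.59830562]
shift [-1.000e-01 -1.300e+00  1.059e+02] turn about tool x -0.003 q6 -1.26
[428.06068739 185.6988473 ]
[428.5, 187.5, 31.600000381469727] [[0.5575035  0.44417475 0.11      ]]
[433.5, 182.5, 29.600000381469727] [[0.55242144 0.4481862  0.11      ]]
[426.5, 180.5, 37.70000076293945] [[0.55092805 0.44128814 0.11      ]]
[412.5, 182.5, 45.70000076293945] [[0.55365301 0.42835278 0.11      ]]
[406.5, 171.5, 32.900001525878906] [[0.5436007 0.421327  0.11     ]]
```

arm_command([
  [[0, -1, 30, 0], [0, 0, 40, 0], [0, 0, 25, 0], [0, 0, 11, 0], [0, 0, 0, 0], [0, 0, 0, 0]],
])

```text
t: 25.0
tcp_pos: [0.558, 0.4411, 0.2705]
tool_rot: [0.514, -0.487, -0.513, -0.485]
force: [-0.1, -0.8, -8.6]
finger_gap: 0.259
```

Run:
```python
from h import *
im,PM=wrist("w18.png"); s=status.sense(); print(s["t"],s["tcp_pos"],s["finger_gap"],s["force"]); go(.558,.4435,.27,1.633)
p=proj("wrist",[(.557,.4437,.11)],PM)[0];print(p)
sc=snapshot("scene")[:,:,::-1]; tp=snapshot("top")[:,:,::-1]
# mosaic: wrist crop around the pot, scene crop
q=proj("scene",[(.557,.4435,.16)])[0].astype(int); r=proj("top",[(.557,.4435,.16)])[0].astype(int);print(q,r)
a=cv2.resize(im[70:370,170:470],(400,400)); b=cv2.resize(sc[q[1]-60:q[1]+60,q[0]-60:q[0]+60],(400,400),interpolation=cv2.INTER_CUBIC)
cv2.imwrite("pics/m1.png",np.hstack([a,b]))
```

```text
25.05 [0.55818315 0.44093708 0.270687  ] 0.25803124382062137 [-0.37236567 -0.0617795  -8.48511922]
shift [0.7 0.  2.6] turn about tool x -0.007 q6 -1.11
[321.48903619 184.16824781]
[445 144] [166 185]
```

View pics/m1.png

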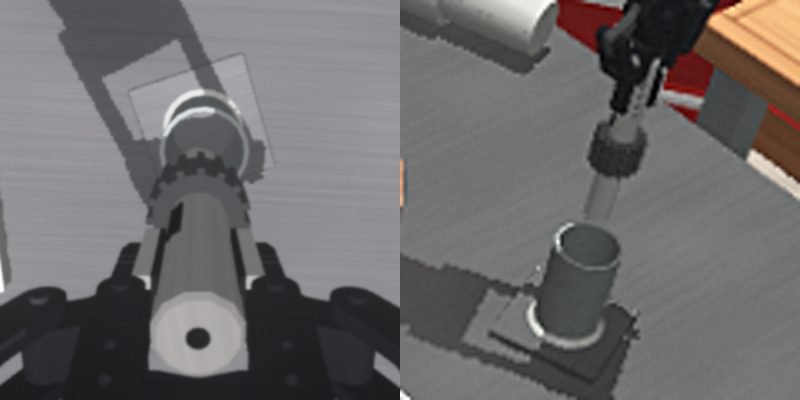

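Left panel: the pot mouth is under the held shaft and about 3–4 mm towards +y. Right panel: the shaft is above the pot, upright. I'll shift +3.5 mm and lower.

arm_command([
  [[0, 0, 3.5, 0], [15, 0, 0, 0], [25, 0, 0, 0], [25, 0, 0, 0], [15, 0, 0, 0], [10, 0, 0, 0], [0, 0, 0, 0]],
])

```text
t: 25.85
tcp_pos: [0.5571, 0.4462, 0.1795]
tool_rot: [-0.514, 0.487, 0.514, 0.485]
force: [0.2, 0.0, -8.4]
finger_gap: 0.265
```

arm_command([
  [[8, 0, 0, 0], [8, 0, 0, 0], [8, 0, 0, 0], [8, 0, 0, 0], [0, 0, 0, 0], [0, 0, 0, 0]],
])

```text
t: 26.45
tcp_pos: [0.5575, 0.4467, 0.1487]
tool_rot: [-0.514, 0.486, 0.514, 0.485]
force: [0.6, -0.6, -7.7]
finger_gap: 0.26
```

Run:
```python
from h import *
s=status.sense(); print(s["t"],s["tcp_pos"],s["finger_gap"],s["force"],s["ft_torque"]); go(.558,.4445,.1295,1.633)
```

```text
26.45 [0.55752036 0.44669825 0.14870409] 0.26030255013379777 [ 0.59987519 -0.5842261  -7.67977845] [ 0.02509137 -0.05142696  0.01942502]
shift [19.2 -0.4 -2.2] turn about tool x -0.005 q6 -1.11
```

arm_command([
  [[4, 0, -1, 0], [4, 0, 0, 0], [3, 0, 0, 0], [2, 0, 0, 0], [1, 0, 0, 0], [0, 0, 0, 0]],
])

```text
t: 27.05
tcp_pos: [0.5577, 0.4457, 0.1349]
tool_rot: [-0.514, 0.486, 0.514, 0.485]
force: [0.1, -0.2, -7.9]
finger_gap: 0.259
```

arm_command([
  [[1, 0, 0, 0], [1, 0, 0, 0]],
])

```text
t: 27.25
tcp_pos: [0.5579, 0.4459, 0.1333]
tool_rot: [0.514, -0.485, -0.514, -0.486]
force: [-0.1, 0.2, -9.0]
finger_gap: 0.257
```

arm_command([
  [[1, 0, 0, 0], [1, 0, 0, 0]],
])

```text
t: 27.45
tcp_pos: [0.5577, 0.4457, 0.1311]
tool_rot: [0.514, -0.486, -0.514, -0.485]
force: [-0.7, 0.2, -8.3]
finger_gap: 0.26
```

arm_command([
  [[0.7, 0, 0, 0], [0.7, 0, 0, 0]],
])

```text
t: 27.65
tcp_pos: [0.558, 0.4459, 0.1308]
tool_rot: [0.514, -0.485, -0.514, -0.486]
force: [-0.4, -1.1, -1.4]
finger_gap: 0.26
```

arm_command([
  [[0.4, 0, 0, 0], [0, 0, 0, 0]],
])

```text
t: 27.85
tcp_pos: [0.5581, 0.4459, 0.1307]
tool_rot: [0.514, -0.485, -0.514, -0.486]
force: [-1.5, -2.1, 0.6]
finger_gap: 0.263
```

arm_command([
  [[0, 0, 0, 0], [0, 0, 0, 0], [0, 0, 0, 0], [0, 0, 0, 0]],
], jaw=60)

```text
t: 28.25
tcp_pos: [0.5583, 0.4461, 0.1298]
tool_rot: [0.514, -0.485, -0.514, -0.486]
force: [0.2, 0.2, -0.6]
finger_gap: 0.601
```

Run:
```python
from h import *
s=status.sense(); print(s["t"],s["tcp_pos"],s["finger_gap"],s["force"])
im,PM=wrist("w19.png"); p=proj("wrist",[s["tcp_pos"]*[1,1,0]+[0,0,.182]],PM)[0];print(p)
for c in circ("w19.png",20,50,p,50,20): print(c,w("wrist",[c[:2]],.182,PM))
```

```text
28.25 [0.55825923 0.44605518 0.12977796] 0.6008412580234529 [ 0.24096078  0.24483144 -0.63990767]
[318.59558977 325.01898962]
```

arm_command([
  [[-10, 0, 0, 0], [-30, 0, 0, 0], [-40, 0, 0, 0], [-40, 0, 0, 0], [-30, 0, 0, 0], [0, 40, 10, 0], [0, 40, 10, 0], [0, 20, 10, 0], [0, 0, 0, 0], [0, 0, 0, 0]],
])

```text
t: 29.3
tcp_pos: [0.4568, 0.4705, 0.2799]
tool_rot: [0.515, -0.485, -0.514, -0.486]
force: [0.6, 0.2, -1.3]
finger_gap: 0.602
```

Run:
```python
from h import *
s=status.sense(); print(s["t"],s["tcp_pos"],s["force"])
im,PM=wrist("w20.png"); cv2.imwrite("pics/topF.png",snapshot("top")[:,:,::-1]); cv2.imwrite("pics/scF.png",snapshot("scene")[:,:,::-1])
p=proj("wrist",[(.557,.4455,.182),(.557,.4455,.11)],PM);print(p)
for c in circ("w20.png",10,26,p[0],40,15): print("shaft top",c,w("wrist",[c[:2]],.182,PM).round(4))
for c in circ("w20.png",26,50,p[1],40,15): print("mouth",c,w("wrist",[c[:2]],.11,PM).round(4))
# what moved: top and scene before/after
for n,a,b in(("top","top0","topF"),("scene","scene0","scF")):
    d=cv2.absdiff(cv2.GaussianBlur(cv2.imread(f"pics/{a}.png"),(5,5),0),cv2.GaussianBlur(cv2.imread(f"pics/{b}.png"),(5,5),0)).max(2)
    k,_,st,ce=cv2.connectedComponentsWithStats((d>40).astype(np.uint8))
    print(n,[(st[i][:5].tolist()) for i in range(1,k) if st[i][4]>15])
print("expect top px", {k:proj("top",[v])[0].round(0).tolist() for k,v in dict(lm=(.5644,.176,.026),ln=(.4646,.17,.026),rn=(.471,.0705,.041),shaft=(.557,.4455,.182)).items()})
F=cv2.imread("pics/topF.png",0); big=cv2.resize(F[110:250,140:460],None,fx=4,fy=4,interpolation=cv2.INTER_CUBIC);cv2.imwrite("pics/topFb.png",cv2.merge([big]*3))
for k,v,r in(("b1",(.6615,.1831,.026),(16,42)),("lm",(.5644,.176,.026),(16,42)),("ln",(.4646,.17,.026),(16,42)),("rn",(.471,.0705,.041),(10,45)),("rm",(.5706,.077,.041),(10,45)),("rf",(.67,.083,.041),(10,45))):
    q=proj("top",[v])[0]; qb=((q-[140,110]+.5)*4-.5)
    cs=circ("topFb.png",*r,qb,25,15)[:1]
    for c in cs: print(k,c,(w("top",[((c[0]+.5)/4-.5+140,(c[1]+.5)/4-.5+110)],v[2])[0]-v).round(4))
```

```text
29.3 [0.45679594 0.47053897 0.27991773] [ 0.57361608  0.15101707 -1.27871686]
[[281.40307709 315.02227637]
 [288.6740656  274.40147331]]
shaft top [282.5, 314.5, 13.0] [[0.5564 0.4464 0.182 ]]
shaft top [293.5, 278.5, 22.100000381469727] [[0.5223 0.4543 0.182 ]]
mouth [294.5, 239.5, 27.100000381469727] [[0.5174 0.4501 0.11  ]]
mouth [287.5, 276.5, 26.799999237060547] [[0.5595 0.4444 0.11  ]]
mouth [297.5, 258.5, 46.099998474121094] [[0.5383 0.454  0.11  ]]
mouth [293.5, 250.5, 32.70000076293945] [[0.5296 0.4495 0.11  ]]
mouth [278.5, 258.5, 46.0] [[0.5394 0.4343 0.11  ]]
top [[351, 161, 20, 20, 243], [427, 163, 24, 17, 233], [256, 175, 22, 21, 350], [160, 181, 10, 9, 73], [0, 187, 151, 213, 15715], [162, 198, 104, 113, 3681], [289, 203, 20, 20, 296], [258, 204, 22, 22, 355], [383, 207, 19, 19, 236], [350, 210, 14, 14, 143], [125, 273, 132, 127, 3636], [316, 316, 20, 19, 179], [243, 318, 7, 7, 28], [94, 326, 52, 74, 2185], [237, 332, 65, 53, 1173], [347, 335, 11, 19, 121], [132, 337, 13, 25, 104], [326, 357, 17, 12, 94], [345, 358, 7, 8, 34], [318, 360, 10, 3, 22], [316, 367, 19, 15, 
[... 549 characters left out ...]
87, 21, 19, 308], [315, 201, 21, 17, 259], [361, 206, 22, 19, 306], [259, 226, 14, 12, 108], [257, 237, 21, 11, 87], [218, 245, 23, 19, 117], [223, 248, 13, 12, 51], [277, 267, 24, 21, 120], [282, 271, 14, 13, 62], [186, 272, 26, 37, 505]]
expect top px {'lm': [265.0, 185.0], 'ln': [268.0, 216.0], 'rn': [298.0, 213.0], 'shaft': [163.0, 185.0]}
b1 [495.5, 185.5, 29.5] [-0.0009 -0.0024  0.    ]
lm [506.5, 302.5, 39.20000076293945] [-0.0008 -0.0027  0.    ]
ln [516.5, 421.5, 30.5] [ 0.0016 -0.003   0.    ]
rn [635.5, 410.5, 26.200000762939453] [ 0.0011 -0.0014 -0.    ]
rm [631.5, 292.5, 25.700000762939453] [-0.0031 -0.0069 -0.    ]
rf [619.5, 171.5, 25.200000762939453] [-0.0034 -0.0054 -0.    ]
```

Run:
```python
from station import ticket
print(ticket.sign_off())
```

```text
the job is handed in; nothing more can be done
None
```

The job is done and handed in at about 29 s of robot time. I laid the two loose bearings in left_mid and left_near, then the gear hub up in right_near. After that I drew the pinion shaft out of the cover and stood it in the pot, same end up.

**Placing:** everything was set down by lowering until the force reading showed contact, then released. The hardest contact was about 22 N.

**Last checks:**
- **Bearings:** the wrist camera put both about 1 mm from the middle of their squares.
- **Gear:** it was about 2 mm off the middle. This came only from circle detection; I had no picture views left to look at it.
- **Shaft:** its top was found at (0.556, 0.446), over the pot's axis to within about 3 mm. It stood free with no force left on the gripper.
- **Other parts:** comparing before and after pictures, only the moved parts, the arm and its shadow had changed. The changed areas include shadow over the timber, so I could not separately confirm it had not moved, but the arm never went near it.

**Disagreement:** the top camera placed things about 2–3 mm further towards -y than the wrist camera, and up to 7 mm for the two gears already laid. It did the same for parts never touched, so I took this as calibration and detection error and relied on the wrist camera.

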